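# Seat the door backplate on its jig and hold the torch over it

### The arm

A 6-joint arm with a two-finger parallel gripper is mounted at the origin on the work surface. World frame = base frame: x ahead of the robot, y to its left, z up, the work surface at z = 0. Lengths are in m, angles in rad, forces in N, time in s.
With the tool pointing down it reaches from about 0.275 to 0.85 m from the base axis. Payload 19 kg.
Tool frame: the origin (TCP) lies where the fingers leave the gripper's body, on its centre line; the fingertips stand 73 mm ahead of it and the grasp point (between the pads) lies 54 mm ahead of it; z points along the fingers, y is the line along which they close (so a half turn about z gives the same grasp; the last joint's range is limited). The gripper opens to 85 mm and grips with 20 to 120 N. Pads are 22 mm wide; open, the fingers measure 114 mm over their backs; the gripper's body (76 mm by 85 mm) begins 54 mm behind the grasp point. The pads swing forward as they close: fully open they stand 13 mm farther back than shut.
Start: joints at [-0.134, 0.15, 1.437, -0, 1.554, -0.134], TCP at [0.575, -0, 0.304] pointing down, gripper open.
Joint ranges: [-2.8, 2.8], [-0.68, 2.1], [0.12, 2.68], [-1.39, 4.53], [0.16, 2.79], [-2.81, 2.81]. Speed limits (rad/s): [1.89, 1.89, 2.22, 3.01, 3.01, 3.01].

### API

Orientations are given as a unit quaternion [x, y, z, w].
In Python, from cell import monitor, vision, sign_off gives the robot as it stands. The module is installed in compiled form; this text tells all that it offers.
- The arm moves only by the tool jog_arm, never from a script. Its arguments are lists of equal length, an entry for each row: "slide": the shift along the tool's x, y, z in m, a list of three; "twist": the turn, a rotation vector about the tool's x, y, z in degrees, a list of three. In form: {"slide": [[x, y, z], ...], "twist": [[wx, wy, wz], ...]}. A call has 1 to 10 rows; each row shifts and turns the commanded pose from where the row before left it, along the tool's axes as they then stand; what a row does not reach is not made up. A row lasts 1/12 s, in which the tool goes at most 41.7 mm and 7.16 degrees, less where a joint would pass 70% of its speed; a pose out of reach is approached as far as the arm can. A call is refused whole if a number of a shift passes 0.0417 or a number of a turn 7.16, either way. A call with a gripper value outside its range is refused whole. "jaw" is the finger opening in m, from 0 to 0.0854, set as the call begins (left out, the last holds). The fingers move at their own pace and stop on an object; "force" is the grip in N (left out, the last holds). Time passes only in rows, so rows that do not move let the fingers close. It gives the time, the measured TCP pose, the force, the opening and the grip force at its end, in the units of the state.
- monitor.get_obs(): the state, without advancing time (a new reading comes with each control period).
- vision.read_camera(name): name is "scene" or "side" or "wrist"; returns a dict with "color" (420x560x3 uint8, blue, green, red), "range_z" (420x560 float32, m along the optical axis (not along the pixel's ray), 0 where there is no reading), "fovy" (degrees; the focal length in pixels is half the picture's height over the tangent of half this angle, whatever the lens; pixels are square), "cx", "cy" (the principal point, pixels), "R" (3x3) and "t" (3): a world point X has camera coordinates R X + t. Camera axes: x right, y down, z forward; pixel columns grow to the right and rows downward; lengths in m; the calibration is good to about 2 mm. A picture is of the moment at which its call begins.
- sign_off(): hands the job in; it is judged then, once.
The state is a dict: "t": time; "joints": joint angles; "joint_velocities": joint speeds; "joint_torque": joint torques, N m; "eef_pos": TCP position; "ee_rot": TCP orientation; "force": force on the tool from outside, world axes, zero at the start; "torque": the same for the moment, N m; "grip_width": opening from 0.0 (shut) to 1.0 (fully open); "grip_force": force on a finger pad.
Only numpy, scipy, OpenCV 4.12 (cv2) and the standard library are available. Lean on these libraries where they do the work, as an engineer would, in place of code of your own. Each camera call takes 0.05 s, during which the arm holds its last target. There are 200 camera calls.

### The job

Lift the long three-holed steel backplate off its wooden rest, lower it (do not let it drop) over the two pins of the aluminium jig so that its end holes take the pins and it lies flush, and let go of it. Then draw the torch out of its sloping holder, turn it upright with the lens pointing straight down, and finish while still holding it like that, steady, with the lens about 10 cm above the middle of the seated backplate. Leave the other goods on the counter where they are.

Things in the scene. Friction and masses are not known exactly. Their poses are not given: they have to be found in the camera images.
- backplate: loose plain steel door backplate, 150 (its x) x 45 (its y) x 6 mm, about 0.25 kg; 11 mm through holes on its centre line at x = -50 and +50 mm and a 15 mm hole in the middle, the same either end round. Origin: centre of its underside. It starts lying level on the rest, long sides overhanging the rest.
- rest: fixed wooden block under the backplate at the start, 110 (its x) x 26 (its y) x 30 mm high; origin: centre of its underside, on the counter. The backplate starts centred on it with the same yaw. Rest and torch holder may swap sides of the counter.
- jig: fixed aluminium jig bar 140 (its x) x 26 (its y) x 30 mm high with two upright steel pins at x = -50 and +50 mm on its centre line: 8 mm diameter, tapering to 3 mm over the last 6 mm, standing 16 mm above the bar's top. Origin: centre of its underside, on the counter. A plate fully seated has its underside 30 mm above this origin, x axes parallel (either way round) and its centre over the jig's centre; the plate then overhangs the bar's long sides by 9.5 mm.
- torch: loose black hand torch, 120 mm long, about 0.18 kg, its balance point about 40 mm from the lens. Origin: centre of the lens face; its z axis runs from the lens to the tail. Head 34 mm diameter for the first 52 mm, barrel 27 mm diameter from 52 to 107 mm, tail cap 29 mm diameter to 120 mm. It starts lens down in the holder, z axis leaning 40 degrees from vertical towards the holder's +x.
- holder: fixed dark steel torch holder on a 110 x 70 mm foot: a square sleeve, 44 mm outside, 38 mm inside, open at the top, leaning 40 degrees from vertical towards the holder's +x (away from the robot, give or take its yaw). Origin: on the counter, 20 mm below the centre of the sleeve's bottom. The sleeve is 60 mm long with a 3 mm floor, so it covers the torch up to 57 mm from the lens; draw the torch out along its own axis by at least 60 mm.
- tape_roll: bystander, leave alone: cardboard core ring 84 mm across, 24 mm high, lying flat
- screw_jar: bystander, leave alone: clear jar with steel lid, 66 mm across, 80 mm high
- padlock: bystander, leave alone: brass padlock lying flat, body 44 mm wide, about 65 mm long, 18 mm high
- short_plate: bystander, leave alone: a shorter steel plate lying flat on the counter, 80 x 45 x 6 mm with two holes only; not the one to use
- carton: bystander, leave alone: closed cardboard carton 70 x 110 x 45 mm
- screwdriver: bystander, leave alone: screwdriver lying flat
- butt_hinge: bystander, leave alone: opened steel butt hinge lying flat, 75 x 68 mm, 10 mm high
Not all that is in view belongs to the job. What is shaped like the backplate but green is not meant. There is more than one size of the torch; the job needs the larger.

How it is judged:
By the outcome, as a careful person would: the job done as asked, in the order asked, and still so for the second after the job is handed in, while the arm keeps its last pose, push and grip.
It also fails if it takes over 54 s, if anything falls off the work surface, if the arm or the gripper's body presses on something with over 40 N, if the wrist force passes 120 N, or if a joint passes its speed limit or range.

## Working session

There is one attempt and no reset: what is moved stays moved. The work goes in short steps, Python scripts to look and compute and a tool call to move; the robot and the scene stay as the last step left them, time stands still between calls to the robot, and variables do not carry over. Pictures are saved under pics/ and viewed, at most 10 in all, crops included, and the job is handed in when it is done.

Besides the shell and the picture viewer there is one more tool, called after "Emit:" by a JSON object that holds its "name" and its "arguments". jog_arm: Moves the arm, as the interface text tells. Its arguments: {"type":"object","properties":{"slide":{"type":"array","items":{"type":"array","items":{"type":"number"}}},"twist":{"type":"array","items":{"type":"array","items":{"type":"number"}}},"jaw":{"type":"number"},"force":{"type":"number"}},"required":["slide","twist"]}

```bash
mkdir -p pics
cat > h.py <<'E'
import numpy as np, cv2
from cell import monitor, vision, sign_off
def cam(n):
    d=vision.read_camera(n); d['f']=d['color'].shape[0]/2/np.tan(np.radians(d['fovy'])/2); return d
def save(d,n):
    np.savez('pics/%s.npz'%n,**d); cv2.imwrite('pics/%s.png'%n,d['color'])
def load(n): return dict(np.load('pics/%s.npz'%n))
def ray(d,u,v):
    r=d['R'].T@np.array([(u-d['cx'])/d['f'],(v-d['cy'])/d['f'],1.]); return -d['R'].T@d['t'],r
def P(d,u,v,z=None):
    o,r=ray(d,u,v)
    k=(z-o[2])/r[2] if z is not None else np.median([x for x in d['range_z'][int(v)-1:int(v)+2,int(u)-1:int(u)+2].ravel() if x>0])
    return o+r*k
def proj(d,X):
    c=d['R']@np.asarray(X,float)+d['t']; return d['f']*c[:2]/c[2]+[d['cx'],d['cy']]
def cloud(d):
    v,u=np.indices(d['range_z'].shape); z=d['range_z']
    c=np.stack([(u-d['cx'])/d['f']*z,(v-d['cy'])/d['f']*z,z],-1)
    return (c-d['t'])@d['R']
E
python3 - <<'E'
from h import *
o=monitor.get_obs(); print(o)
for n in ['scene','side','wrist']:
    d=cam(n); save(d,n+'0'); print(n,-d['R'].T@d['t'],d['R'][2],d['fovy'],d['cx'],d['cy'])
a,b=[cv2.imread('pics/%s0.png'%n) for n in ['scene','side']]
cv2.imwrite('pics/both.png',cv2.resize(a,(784,588)))
E
```

```text
{'t': 0.0, 'joints': array([-1.34038776e-01,  1.50999706e-01,  1.43800580e+00,  8.57608674e-06,
        1.55380791e+00, -1.34026292e-01]), 'joint_velocities': array([ 0.00169084,  0.00020902,  0.00086926,  0.00145791, -0.00191727,
       -0.00110807]), 'joint_torque': array([ 9.08163997e-05, -7.13061190e+01, -5.70858908e+01, -1.86872212e-04,
        9.14935896e-03,  2.21375326e-04]), 'eef_pos': array([ 5.74848606e-01, -1.95187048e-05,  3.03280161e-01]), 'ee_rot': array([ 7.07111117e-01,  7.07102182e-01, -3.66648845e-04, -4.88010011e-04]), 'force': array([-0.80316609, -0.28418997, -0.28151299]), 'torque': array([ 0.01755555, -0.04974936,  0.01748387]), 'grip_force': 0.0, 'grip_width': 0.9981965898543508}
scene [ 1.30162582 -0.35446586  0.75731973] [-0.68130276  0.2799806  -0.6763412 ] 51.53722965729208 284.5563498933305 209.15046789716297
side [0.17765171 0.6710462  0.54104966] [ 0.42712684 -0.74876644 -0.50686436] 57.42239373672642 285.8962860484806 206.27545178382636
wrist [0.57434868 0.07621473 0.37349708] [-8.92029867e-04 -2.99010463e-01 -9.54249416e-01] 67.66507020883566 276.98282816960153 211.66297733291944
```

View pics/both.png

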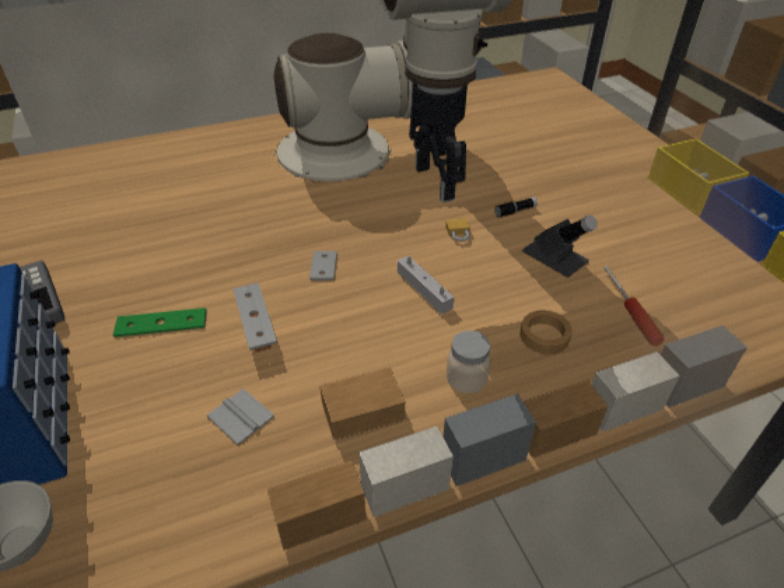

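View pics/side0.png

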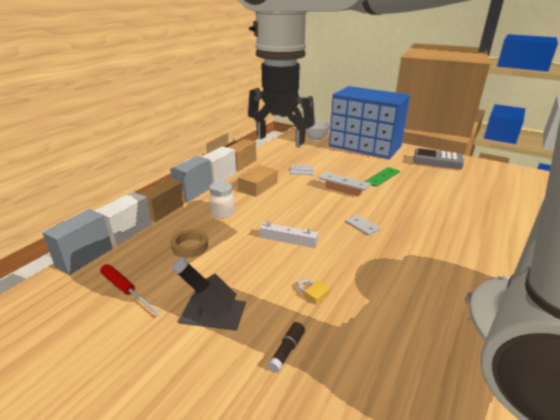

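The scene view (shown at 1.4×) has the backplate on its rest at (254,315), the jig at (425,284), and the holder with the large torch at (560,250), its tail at (588,225). The green decoy is at (160,322) and the small torch at (515,207). The side view agrees: plate (345,182), jig (290,235), torch (190,278).

Run:
```python
from h import *
for n in ['scene0','side0']:
    d=load(n); C=cloud(d); 
    w={'scene0':dict(plate=(254/1.4,315/1.4),jig=(425/1.4,284/1.4),tor=(588/1.4,225/1.4)),'side0':dict(plate=(345,182),jig=(290,235),tor=(182,268))}[n]
    for k,(u,v) in w.items():
        p=P(d,u,v); print(n,k,p.round(3))
        if k=='tor': continue
        z0=.036 if k=='plate' else .030
        m=(np.linalg.norm(C[...,:2]-p[:2],axis=-1)<.11)&(abs(C[...,2]-z0)<.007)&(d['range_z']>0)
        q=C[m]; r=cv2.minAreaRect(q[:,:2].astype(np.float32)); e=np.linalg.eigh(np.cov(q[:,:2].T))[1][:,1]
        print('  ',m.sum(),np.median(q[:,2]).round(4),np.round(r[0],4),np.round(r[1],4),r[2],'pca',q[:,:2].mean(0).round(4),np.degrees(np.arctan2(e[1],e[0])).round(1))
    # torch points
    t=P(d,*w['tor']); m=(np.linalg.norm(C[...,:2]-t[:2],axis=-1)<.12)&(C[...,2]>.012)&(C[...,2]<.2)&(d['range_z']>0)
    q=C[m]; print('torch',m.sum(),q.min(0).round(3),q.max(0).round(3),q[q[:,2].argmax()].round(3))
```

```text
scene0 plate [ 0.531 -0.302  0.029]
   886 0.0359 [ 0.5333 -0.3027] [0.045  0.1563] 89.03177642822266 pca [ 0.5399 -0.303 ] 179.0
scene0 jig [0.563 0.    0.029]
   424 0.03 [0.5499 0.004 ] [0.1413 0.0287] 12.121686935424805 pca [0.5545 0.0035] -167.1
scene0 tor [0.61  0.294 0.114]
torch 809 [0.511 0.247 0.012] [0.728 0.351 0.122] [0.596 0.305 0.122]
side0 plate [ 0.527 -0.29   0.034]
   421 0.0339 [ 0.5359 -0.2998] [0.0509 0.151 ] 88.40180969238281 pca [ 0.5328 -0.2964] 179.0
side0 jig [0.538 0.018 0.024]
   466 0.0287 [0.5491 0.0089] [0.1388 0.0298] 13.133951187133789 pca [0.547  0.0106] -167.0
side0 tor [0.589 0.311 0.111]
torch 1950 [0.507 0.251 0.012] [0.705 0.353 0.122] [0.593 0.307 0.122]
```

View pics/wrist0.png

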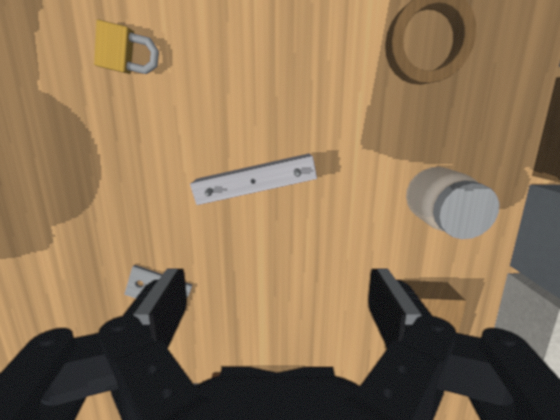

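Emit:
{"name": "jog_arm", "arguments": {"slide": [[-0.03,-0.004,0],[-0.03,-0.004,0],[-0.03,-0.004,0],[-0.03,-0.004,0],[-0.03,-0.004,0],[-0.03,-0.004,0],[-0.03,-0.004,0],[-0.03,-0.004,0],[-0.03,-0.004,0],[-0.03,-0.004,0]], "twist": [[0,0,0],[0,0,0],[0,0,0],[0,0,0],[0,0,0],[0,0,0],[0,0,0],[0,0,0],[0,0,0],[0,0,0]]}}

```text
t: 0.98
eef_pos: [0.5345, -0.3014, 0.3036]
ee_rot: [0.707, 0.707, -0.0, -0.0]
force: [0.1, 0.5, -0.6]
grip_width: 1.004
grip_force: 0.0
```

The wrist view at the start shows the jig at (193,192)–(315,167), with pins at (209,191) and (298,173).

Run:
```python
from h import *
save(cam('wrist'),'w1')
```

Emit:
{"name": "jog_arm", "arguments": {"slide": [[0,0,0],[0,0,0],[0,0,0],[0,0,0],[0,0,0],[0,0,0],[0,0,0],[0,0,0],[0,0,0],[0,0,0]], "twist": [[0,0,7],[0,0,7],[0,0,7],[0,0,7],[0,0,7],[0,0,7],[0,0,7],[0,0,7],[0,0,7],[0,0,7]]}}

```text
t: 1.87
eef_pos: [0.5349, -0.3, 0.3036]
ee_rot: [0.985, 0.171, -0.0, -0.0]
force: [-0.3, -0.6, -0.2]
grip_width: 1.004
grip_force: 0.0
```

Emit:
{"name": "jog_arm", "arguments": {"slide": [[0,0,0.02],[0,0,0.02],[0,0,0.02],[0,0,0],[0,0,0]], "twist": [[0,0,7],[0,0,7],[0,0,7],[0,0,0],[0,0,0]]}}

```text
t: 2.28
eef_pos: [0.5348, -0.2998, 0.2434]
ee_rot: [1.0, -0.007, -0.001, -0.001]
force: [0.1, 0.7, 0.8]
grip_width: 1.002
grip_force: 0.0
```

Run:
```python
from h import *
from scipy.spatial.transform import Rotation as Ro
d=cam('wrist'); save(d,'w2')
o=monitor.get_obs(); print(o['joints'].round(3),o['eef_pos'].round(4),Ro.from_quat(o['ee_rot']).as_matrix().round(3))
a=load('w1')['color']
cv2.imwrite('pics/w12.png',cv2.resize(np.hstack([a[:, 100:500],d['color'][:,100:500]]),(800,420)))
```

```text
[-0.637  0.256  1.432 -0.     1.454  0.947] [ 0.5351 -0.3001  0.2446] [[ 1.    -0.013  0.   ]
 [-0.013 -1.    -0.   ]
 [ 0.     0.    -1.   ]]
```

View pics/w12.png

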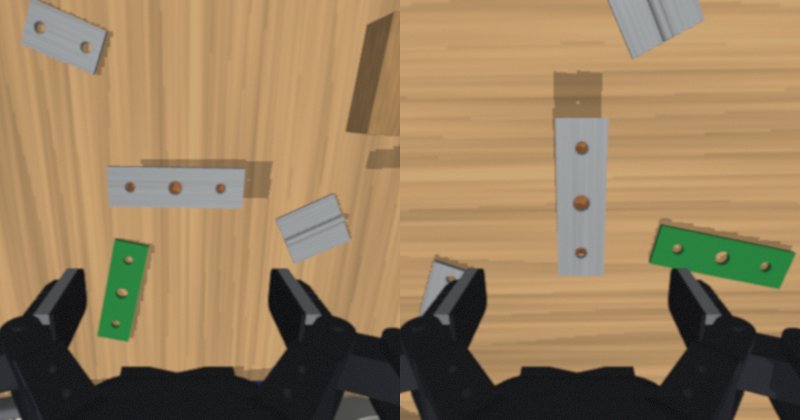

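Left half (w1): the plate's corners are at about (208,165), (345,170), (343,209), (207,206) in full-frame pixels. Right half (w2): corners are at about (255,117), (307,117), (304,276), (257,275), with the centre hole at (281,203).

Run:
```python
from h import *
pts={'w1':[(208,165),(345,170),(343,209),(207,206)],'w2':[(255,117),(307,117),(304,276),(257,275)]}
D={n:load(n) for n in pts}
for n,d in D.items():
    q=np.array([P(d,*p,z=.036)[:2] for p in pts[n]]); r=cv2.minAreaRect(q.astype(np.float32)); print(n,q.mean(0).round(4),np.round(r[1],4),r[2])
    C=cloud(d); m=(np.linalg.norm(C[...,:2]-[.534,-.302],axis=-1)<.1)&(C[...,2]>.024)&(C[...,2]<.05)&(d['range_z']>0)
    q=C[m]; r=cv2.minAreaRect(q[:,:2].astype(np.float32)); print('  depth',np.median(q[:,2]),np.round(r[0],4),np.round(r[1],4),r[2],q.mean(0).round(4))
# two-view triangulation of centre hole: w1 (275,187.5) w2 (281,203)
def tri(obs):
    A=np.zeros((3,3));b=np.zeros(3)
    for d,u,v in obs:
        o,r=ray(d,u,v); r/=np.linalg.norm(r); M=np.eye(3)-np.outer(r,r); A+=M;b+=M@o
    return np.linalg.solve(A,b)
print('tri',tri([(D['w1'],275.5,187.5),(D['w2'],281,203)]).round(4))
# jig from wrist0
d=load('wrist0'); C=cloud(d); m=(np.linalg.norm(C[...,:2]-[.55,.006],axis=-1)<.09)&(abs(C[...,2]-.03)<.006)&(d['range_z']>0)
q=C[m]; r=cv2.minAreaRect(q[:,:2].astype(np.float32)); print('jig',np.median(q[:,2]),np.round(r[0],4),np.round(r[1],4),r[2],q.mean(0).round(4))
m=(np.linalg.norm(C[...,:2]-[.55,.006],axis=-1)<.09)&(C[...,2]>.037)&(d['range_z']>0);q=C[m]
for s in (q[:,0]<.55,q[:,0]>.55): print('pin',s.sum(),q[s].mean(0).round(4),q[s].max(0).round(4))
```

```text
w1 [ 0.5326 -0.3036] [0.0462 0.1531] 88.70568084716797
  depth 0.03592362388330544 [ 0.5315 -0.3033] [0.0459 0.1501] 89.11304473876953 [ 0.5311 -0.3023  0.0356]
w2 [ 0.5321 -0.3033] [0.0467 0.1512] 89.24950408935547
  depth 0.03600296886916975 [ 0.5316 -0.303 ] [0.0451 0.1502] 89.02345275878906 [ 0.5378 -0.3031  0.0358]
tri [ 0.532  -0.3033  0.0366]
jig 0.029973825174055127 [0.5463 0.0046] [0.1402 0.0266] 12.652533531188965 [0.5473 0.0057 0.0299]
pin 16676 [0.5233 0.0079 0.2973] [0.55   0.0182 0.3256]
pin 25140 [0.6022 0.0101 0.3046] [0.64   0.0205 0.3279]
```

Emit:
{"name": "jog_arm", "arguments": {"slide": [[-0.003,0.0032,0.025],[0,0,0.03],[0,0,0.03],[0,0,0.03],[0,0,0.025],[0,0,0.014],[0,0,0.008],[0,0,0],[0,0,0]], "twist": [[0,0,0],[0,0,0],[0,0,0],[0,0,0],[0,0,0],[0,0,0],[0,0,0],[0,0,0],[0,0,0]], "jaw": 0.07}}

```text
t: 3.08
eef_pos: [0.5325, -0.3036, 0.0832]
ee_rot: [1.0, -0.008, 0.001, 0.0]
force: [0.2, -0.5, 1.0]
grip_width: 0.818
grip_force: 0.0
```

Emit:
{"name": "jog_arm", "arguments": {"slide": [[0,0,0],[0,0,0],[0,0,0],[0,0,0],[0,0,0],[0,0,0]], "twist": [[0,0,0],[0,0,0],[0,0,0],[0,0,0],[0,0,0],[0,0,0]], "jaw": 0.03, "force": 40}}

```text
t: 3.58
eef_pos: [0.5324, -0.3036, 0.0835]
ee_rot: [1.0, -0.009, 0.001, 0.001]
force: [-1.6, 0.1, 7.2]
grip_width: 0.519
grip_force: 39.7
```

Emit:
{"name": "jog_arm", "arguments": {"slide": [[0,0,-0.005],[0,0,-0.01],[0,0,-0.015],[0,0,-0.02],[0,0,-0.02],[0,0,-0.02],[0,0,-0.02],[0,0,0],[0,0,0],[0,0,0]], "twist": [[0,0,0],[0,0,0],[0,0,0],[0,0,0],[0,0,0],[0,0,0],[0,0,0],[0,0,0],[0,0,0],[0,0,0]]}}

```text
t: 4.42
eef_pos: [0.5317, -0.303, 0.1915]
ee_rot: [1.0, -0.009, -0.0, -0.0]
force: [-0.5, 0.9, -2.1]
grip_width: 0.521
grip_force: 41.1
```

```bash
cat >> h.py <<'E'
from scipy.spatial.transform import Rotation as Ro
def plate_in_hand():
    o=monitor.get_obs(); d=cam('wrist'); C=cloud(d); p=o['eef_pos']; M=Ro.from_quat(o['ee_rot']).as_matrix()
    L=(C-p)@M
    m=(d['range_z']>0)&(abs(L[...,2]-.048)<.02)&(abs(L[...,1])<.022)&(abs(L[...,0])<.1)
    q=L[m]; c=np.linalg.lstsq(np.c_[q[:,:2],np.ones(len(q))],q[:,2],rcond=None)[0]
    r=cv2.minAreaRect(q[:,:2].astype(np.float32))
    return d,p,M,q,c,r
E
python3 - <<'E'
from h import *
d,p,M,q,c,r=plate_in_hand(); save(d,'w3')
print(p.round(4),M.round(4),len(q),'plane',c.round(4),'x range',np.percentile(q[:,0],[0,.5,99.5,100]).round(4),r)
E
```

```text
[ 0.5317 -0.303   0.1915] [[ 9.998e-01 -1.740e-02 -5.000e-04]
 [-1.740e-02 -9.998e-01  3.000e-04]
 [-5.000e-04 -3.000e-04 -1.000e+00]] 26107 plane [0.0035 0.0087 0.0473] x range [-0.0392 -0.0362  0.0738  0.0742] ((0.017482414841651917, -7.35744833946228e-07), (0.04399625584483147, 0.11339642107486725), 89.99870300292969)
```

Emit:
{"name": "jog_arm", "arguments": {"slide": [[0,-0.01,0],[0,-0.02,0],[0.0065,-0.03,0],[0.0065,-0.03,0],[0.0065,-0.03,0],[0.0065,-0.03,0],[0.004,-0.02,0],[0,0,0],[0,0,0],[0,0,0]], "twist": [[0,0,-6.8],[0,0,-6.8],[0,0,0],[0,0,0],[0,0,0],[0,0,0],[0,0,0],[0,0,0],[0,0,0],[0,0,0]]}}

```text
t: 5.3
eef_pos: [0.5287, -0.1303, 0.1913]
ee_rot: [0.994, 0.11, -0.0, -0.0]
force: [0.1, -1.2, -2.4]
grip_width: 0.519
grip_force: 41.3
```

Run:
```python
from h import *
d,p,M,q,c,r=plate_in_hand(); save(d,'w4')
print(p.round(4),M.round(4),'plane',c.round(4),'x range',q[:,0].max())
C=cloud(d); m=(np.linalg.norm(C[...,:2]-[.547,.005],axis=-1)<.09)&(abs(C[...,2]-.03)<.003)&(d['range_z']>0)
q=C[m]; r=cv2.minAreaRect(q[:,:2].astype(np.float32)); print('jig',len(q),np.median(q[:,2]),np.round(r[0],4),np.round(r[1],4),r[2])
for s in (-.05,.05):
    a=np.radians(12.65); print(proj(d,[.5463+s*np.cos(a),.005+s*np.sin(a),.03]))
im=d['color']; cv2.imwrite('pics/w4b.png',im)
u,v=proj(d,[.5463,.005,.035]).astype(int); u0,v0=max(u-70,0),max(v-70,0); print(u0,v0)
cv2.imwrite('pics/w4c.png',cv2.resize(im[v0:v0+120,u0:u0+140],None,fx=5,fy=5,interpolation=cv2.INTER_CUBIC))
```

```text
[ 0.5287 -0.1303  0.1913] [[ 9.759e-01  2.184e-01 -1.000e-03]
 [ 2.184e-01 -9.759e-01  1.000e-04]
 [-1.000e-03 -4.000e-04 -1.000e+00]] plane [0.0028 0.0049 0.0473] x range 0.07408597168049603
jig 6847 0.03017042344633395 [0.5468 0.0045] [0.1399 0.0274] 12.753849029541016
[112.73666746 219.34926763]
[89.67348118 81.1963519 ]
28 85
```

View pics/w4c.png

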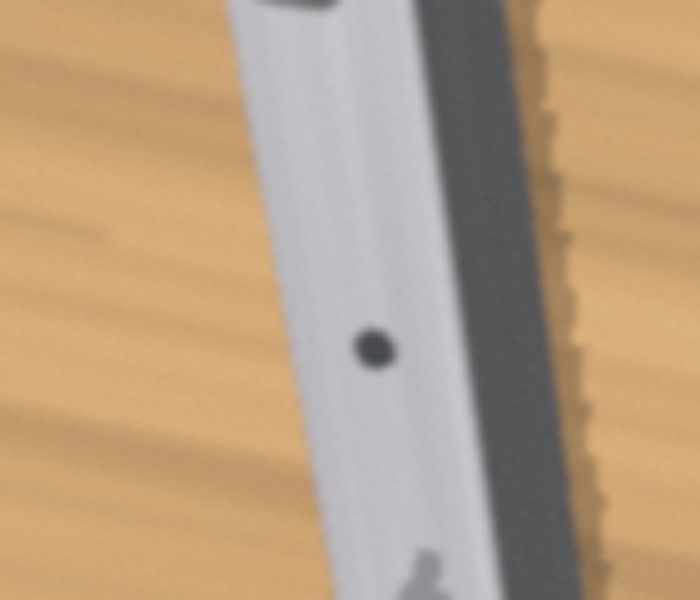

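The crop shows the jig's centre mark at (374,348), which is pixel (102.8,154.6) in the full frame. In wrist0 it was at (253,181).

Run:
```python
from h import *
d=load('w4'); d0=load('wrist0')
print(P(d,102.7,154.5,z=.03).round(4),P(d0,253,181,z=.03).round(4))
o=monitor.get_obs(); p=o['eef_pos'];M=Ro.from_quat(o['ee_rot']).as_matrix(); print(p)
t=np.array([.5467,.0048,0.]); off=M@np.array([-.0008,0,0]); g=t-off-p; print('tool shift',(M.T@g).round(4), np.degrees(np.arctan2(M[1,0],M[0,0])))
```

```text
[0.5466 0.0045 0.03  ] [0.5473 0.0044 0.03  ]
[ 0.52871937 -0.13066735  0.19137137]
tool shift [ 0.048  -0.1282  0.1914] 12.574613901896486
```

Emit:
{"name": "jog_arm", "arguments": {"slide": [[0.008,-0.0214,0],[0.008,-0.0214,0],[0.008,-0.0214,0.01],[0.008,-0.0214,0.01],[0.008,-0.0214,0.02],[0.008,-0.0212,0.02],[0,0,0.01],[0,0,0],[0,0,0],[0,0,0]], "twist": [[0,0,0],[0,0,0],[0,0,0],[0,0,0],[0,0,0],[0,0,0],[0,0,0],[0,0,0],[0,0,0],[0,0,0]]}}

```text
t: 6.18
eef_pos: [0.5481, 0.0044, 0.1226]
ee_rot: [0.994, 0.109, 0.0, 0.0]
force: [1.0, -0.8, -1.6]
grip_width: 0.517
grip_force: 41.5
```

Run:
```python
from h import *
d,p,M,q,c,r=plate_in_hand(); save(d,'w5')
ctr=p+M@np.array([q[:,0].max()-.075,0,.0533]); print(p.round(4),'ctr',ctr.round(4),np.degrees(np.arctan2(M[1,0],M[0,0])),c.round(4))
print((M.T@(np.array([.5467,.0046,.066])-ctr)).round(4))
s=cam('side'); save(s,'s5'); u,v=proj(s,[.547,.005,.05]).astype(int); print(u,v)
cv2.imwrite('pics/s5c.png',cv2.resize(s['color'][v-50:v+50,u-70:u+70],None,fx=5,fy=5,interpolation=cv2.INTER_CUBIC))
```

```text
[0.5481 0.0044 0.1226] ctr [0.5473 0.0042 0.0693] 12.532822468343475 [0.003  0.006  0.0473]
[-0.0005 -0.0005  0.0033]
289 222
```

View pics/s5c.png

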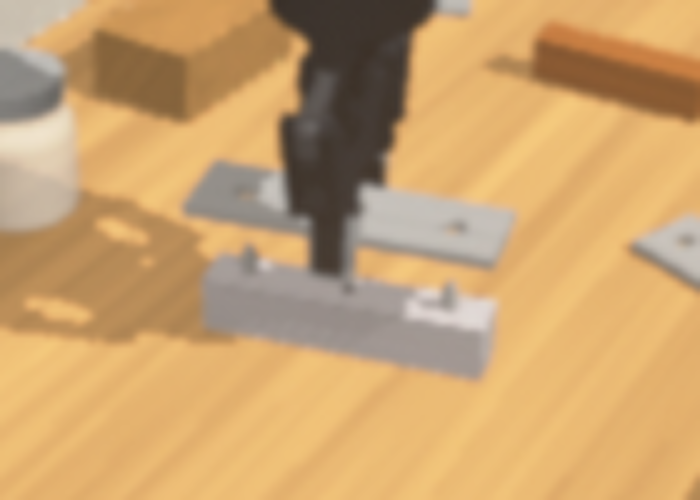

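The side crop shows the plate level above the jig: holes at (245,188) and (457,226), pins below at (249,258) and (447,295). It is aligned, so I lower it.

Emit:
{"name": "jog_arm", "arguments": {"slide": [[-0.0005,-0.0005,0.005],[0,0,0.007],[0,0,0.006],[0,0,0.004],[0,0,0.003],[0,0,0.003],[0,0,0],[0,0,0]], "twist": [[0,0,0],[0,0,0],[0,0,0],[0,0,0],[0,0,0],[0,0,0],[0,0,0],[0,0,0]]}}

```text
t: 6.95
eef_pos: [0.5471, 0.0059, 0.0938]
ee_rot: [0.994, 0.11, -0.0, -0.0]
force: [-0.8, -0.7, -1.9]
grip_width: 0.518
grip_force: 41.5
```

Emit:
{"name": "jog_arm", "arguments": {"slide": [[0,0,0.002],[0,0,0.002],[0,0,0.002],[0,0,0.002],[0,0,0.001],[0,0,0],[0,0,0]], "twist": [[0,0,0],[0,0,0],[0,0,0],[0,0,0],[0,0,0],[0,0,0],[0,0,0]]}}

```text
t: 7.53
eef_pos: [0.5471, 0.0059, 0.0848]
ee_rot: [0.994, 0.11, -0.0, -0.0]
force: [0.2, 0.4, -1.5]
grip_width: 0.516
grip_force: 41.5
```

Emit:
{"name": "jog_arm", "arguments": {"slide": [[0,0,0.0008],[0,0,0.0007],[0,0,0.0005],[0,0,0],[0,0,0]], "twist": [[0,0,0],[0,0,0],[0,0,0],[0,0,0],[0,0,0]]}}

```text
t: 7.95
eef_pos: [0.5472, 0.0059, 0.0835]
ee_rot: [0.994, 0.11, 0.0, 0.0]
force: [-4.0, -0.2, 8.4]
grip_width: 0.516
grip_force: 42.4
```

Emit:
{"name": "jog_arm", "arguments": {"slide": [[0,0,0],[0,0,0],[0,0,0],[0,0,0],[0,0,0],[0,0,0]], "twist": [[0,0,0],[0,0,0],[0,0,0],[0,0,0],[0,0,0],[0,0,0]], "jaw": 0.065}}

```text
t: 8.45
eef_pos: [0.5471, 0.0059, 0.0828]
ee_rot: [0.994, 0.11, -0.0, -0.0]
force: [0.0, 0.1, -0.3]
grip_width: 0.763
grip_force: 0.0
```

Emit:
{"name": "jog_arm", "arguments": {"slide": [[0,0,-0.01],[0,0,-0.02],[0,0,-0.03],[0,0,-0.04],[0,0,-0.04],[0,0,-0.03],[0,0,0],[0,0,0]], "twist": [[0,0,0],[0,0,0],[0,0,0],[0,0,0],[0,0,0],[0,0,0],[0,0,0],[0,0,0]]}}

```text
t: 9.12
eef_pos: [0.5474, 0.0058, 0.2554]
ee_rot: [0.994, 0.11, 0.002, 0.0]
force: [0.0, -0.1, 0.2]
grip_width: 0.758
grip_force: 0.0
```

Run:
```python
from h import *
d=cam('wrist'); save(d,'w6'); s=cam('side'); save(s,'s6')
C=cloud(d); m=(np.linalg.norm(C[...,:2]-[.547,.005],axis=-1)<.1)&(abs(C[...,2]-.036)<.012)&(d['range_z']>0)
q=C[m]; mm=abs(q[:,2]-.036)<.003; c=np.linalg.lstsq(np.c_[q[mm][:,:2]-[.547,.005],np.ones(mm.sum())],q[mm][:,2],rcond=None)[0]
r=cv2.minAreaRect(q[mm][:,:2].astype(np.float32)); print(len(q),'z',np.median(q[:,2]),c.round(4),np.round(r[0],4),np.round(r[1],4),r[2])
# torch cloud
o=monitor.get_obs(); print(o['joints'].round(3),o['eef_pos'].round(4))
for n in ['scene0','side0']:
    e=load(n) ; C=cloud(e); g=e['color'].astype(int).max(-1)
    t=np.array([.595,.305]); m=(np.linalg.norm(C[...,:2]-t,axis=-1)<.06)&(C[...,2]>.075)&(C[...,2]<.14)&(e['range_z']>0)
    q=C[m]; w,v=np.linalg.eigh(np.cov(q.T)); print(n,len(q),q.mean(0).round(4),v[:,2].round(3),np.sqrt(w).round(4))
    m=(abs(C[...,0]-.56)<.12)&(abs(C[...,1]-.3)<.09)&(C[...,2]>.002)&(C[...,2]<.012)&(e['range_z']>0); q=C[m]
    r=cv2.minAreaRect(q[:,:2].astype(np.float32)); print(' foot',len(q),np.round(r[0],4),np.round(r[1],4),r[2])
a=load('scene0')['color']; b=load('side0')['color']
u,v=(np.array([575,240])/1.4).astype(int)
A=cv2.resize(a[v-40:v+40,u-50:u+50],None,fx=4,fy=4,interpolation=cv2.INTER_CUBIC)
u,v=205,290
B=cv2.resize(b[v-50:v+50,u-50:u+50],(400,400),interpolation=cv2.INTER_CUBIC)
out=np.zeros((400,800,3),np.uint8); out[:320,:400]=A; out[:,400:]=B; cv2.imwrite('pics/t.png',out)
```

```text
7193 z 0.036028360429510915 [0.0003 0.0007 0.036 ] [0.5458 0.0059] [0.1503 0.0451] 12.598535537719727
[-0.13   0.115  1.581 -0.     1.446  1.221] [0.5467 0.0059 0.2525]
scene0 254 [0.5908 0.2919 0.0986] [-0.756 -0.323 -0.57 ] [0.0069 0.0093 0.0228]
 foot 868 [0.56 0.3 ] [0.2394 0.1799] 0.13830417394638062
side0 608 [0.5783 0.3029 0.0957] [-0.729 -0.341 -0.593] [0.0053 0.0085 0.0218]
 foot 1097 [0.5614 0.3012] [0.2296 0.1772] 0.2806556522846222
```

View pics/t.png

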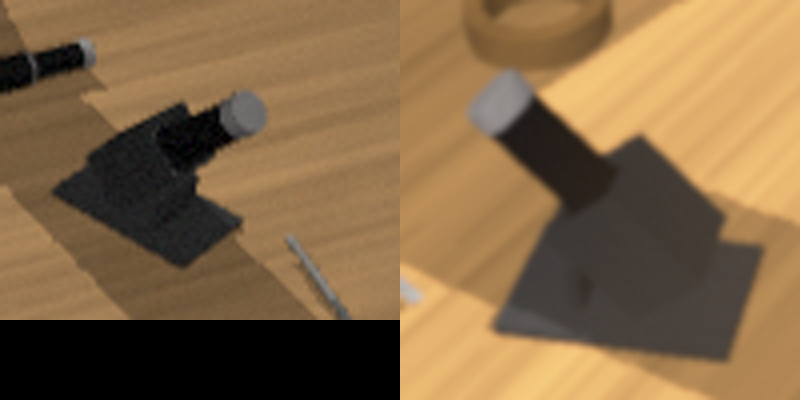

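The torch crop shows its silver tail cap at (243,113) in the scene half and (500,103) in the side half, with the holder leaning away from the robot and turned to the left. The plate is seated: its top is at 36.0 mm, level, and its yaw is 12.6°. Next I look at the torch with the wrist camera.

Emit:
{"name": "jog_arm", "arguments": {"slide": [[0.006,-0.02,-0.008],[0.0077,-0.034,-0.008],[0.0077,-0.034,-0.008],[0.0077,-0.034,-0.008],[0.0077,-0.034,-0.008],[0.0077,-0.034,-0.008],[0,0,0],[0,0,0]], "twist": [[0,0,0],[0,0,0],[0,0,0],[0,0,0],[0,0,0],[0,0,0],[0,0,0],[0,0,0]], "jaw": 0.08}}

```text
t: 9.88
eef_pos: [0.5486, 0.2026, 0.2997]
ee_rot: [0.994, 0.111, -0.001, 0.0]
force: [0.3, -1.5, -0.2]
grip_width: 0.938
grip_force: 0.0
```

Run:
```python
from h import *
save(cam('wrist'),'w7')
```

Emit:
{"name": "jog_arm", "arguments": {"slide": [[0.006,-0.025,0],[0.0077,-0.034,0],[0.0077,-0.034,0],[0,0,0],[0,0,0]], "twist": [[0,0,0],[0,0,0],[0,0,0],[0,0,0],[0,0,0]]}}

```text
t: 10.35
eef_pos: [0.5496, 0.2966, 0.2995]
ee_rot: [0.994, 0.11, -0.001, 0.0]
force: [0.1, -0.1, -0.7]
grip_width: 0.936
grip_force: 0.0
```

Run:
```python
from h import *
d=cam('wrist'); save(d,'w8'); print(monitor.get_obs()['eef_pos'])
a=load('w7')['color']
cv2.imwrite('pics/w78.png',cv2.resize(np.hstack([a[:330,:400],d['color'][:330,100:500]]),(800,330)))
for n in ['w7','w8']:
    e=load(n); C=cloud(e); m=(np.linalg.norm(C[...,:2]-[.585,.3],axis=-1)<.08)&(C[...,2]>.08)&(C[...,2]<.14)&(e['range_z']>0)
    q=C[m]; w,v=np.linalg.eigh(np.cov(q.T)); print(n,len(q),q.mean(0).round(4),v[:,2].round(3),v[:,0].round(3),q.max(0).round(4))
```

```text
[0.54971356 0.29568461 0.29975478]
w7 2101 [0.5891 0.2962 0.1054] [-0.739 -0.343 -0.58 ] [-0.384 -0.493  0.781] [0.6134 0.3179 0.1228]
w8 1703 [0.59   0.2996 0.1068] [-0.777 -0.301 -0.554] [-0.52  -0.191  0.833] [0.6132 0.318  0.1228]
```

View pics/w78.png

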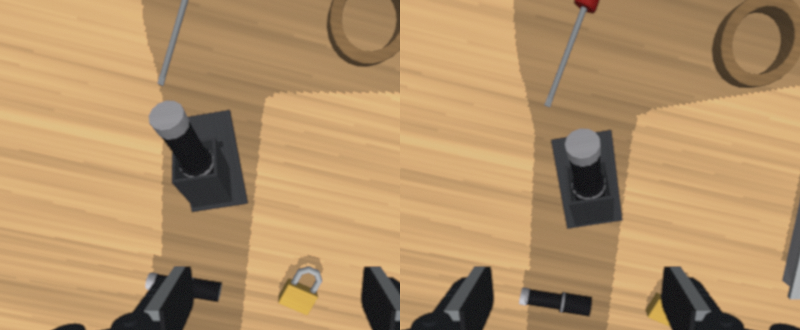

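The two wrist views show the torch's tail cap at (169,118) in w7 and (283,145) in w8 (full-frame), over the dark foot. The foot's corners in w8 are at (252,142), (311,130), (322,220) and (267,228). I fit a capped cylinder to the depth points.

```bash
cat > fit.py <<'E'
from h import *
from scipy.optimize import least_squares
def axis(ti,ps): return np.array([np.sin(ti)*np.cos(ps),np.sin(ti)*np.sin(ps),np.cos(ti)])
def sdf(x,q):
    T=x[:3]; a=axis(x[3],x[4]); v=q-T; s=-(v@a); r=np.linalg.norm(v+s[:,None]*a,axis=1)
    dr=r-np.where(s<13e-3,.0145,.0135); dz=-s
    return np.where((dr>0)&(dz>0),np.hypot(dr,dz),np.maximum(dr,dz))
def fit(q,x0): return least_squares(sdf,x0,args=(q,),loss='soft_l1',f_scale=.001)
E
python3 - <<'E'
from fit import *
Q=[]
for n in ['w7','w8','side0']:
    e=load(n); C=cloud(e); m=(np.linalg.norm(C[...,:2]-[.59,.3],axis=-1)<.05)&(C[...,2]>.088)&(C[...,2]<.14)&(e['range_z']>0)
    q=C[m]; x=[.6,.305,.115,.7,.4]
    for i in range(3):
        r=fit(q,x); x=r.x; q=q[abs(sdf(x,q))<(.006,.004,.003)[i]]
    print(n,len(q),x[:3].round(4),np.degrees(x[3:]).round(2),np.abs(sdf(x,q)).mean()); 
    if n!='side0':Q.append(q)
q=np.vstack(Q); r=fit(q,x); x=r.x; print('all',x[:3].round(4),np.degrees(x[3:]).round(2))
a=axis(x[3],x[4]); print('lens',(x[:3]-.12*a).round(4))
d=load('w8'); c=[P(d,*p,z=.005)[:2] for p in [(252,142),(311,130),(322,220),(267,228)]]
print('foot',np.round(c,4).tolist()); 
for i,j in((3,0),(2,1)): v=c[j]-c[i]; print(np.linalg.norm(v),np.degrees(np.arctan2(v[1],v[0])))
E
```

```text
w7 1828 [0.6026 0.3047 0.113 ] [40.27 21.81] 0.0003571950566820107
w8 1528 [0.6027 0.3047 0.1128] [40.31 21.6 ] 0.00034518180114514606
side0 382 [0.6053 0.3065 0.1124] [40.07 20.71] 0.0006969108806102928
all [0.6027 0.3047 0.1129] [40.29 21.71]
lens [0.5306 0.276  0.0214]
foot [[0.5863, 0.3339], [0.6139, 0.2716], [0.513, 0.2314], [0.4878, 0.2952]]
0.10580077550812007 21.420251755342107
0.10865718371761755 21.701140808840563
```

Emit:
{"name": "jog_arm", "arguments": {"slide": [[0.015,0.002,0],[0.02,0.002,0],[0.025,0.003,0],[0.027,0.002,0],[0.025,0.002,0],[0,0,0],[0,0,0],[0,0,0],[0,0,0]], "twist": [[0,0,-4.5],[0,0,-4.6],[0,0,0],[0,-6.7,0],[0,-6.7,0],[0,-6.7,0],[0,-6.7,0],[0,-6.7,0],[0,-6.7,0]]}}

```text
t: 11.15
eef_pos: [0.6471, 0.3178, 0.3003]
ee_rot: [0.931, 0.177, -0.312, 0.059]
force: [0.4, -0.3, -0.7]
grip_width: 0.937
grip_force: 0.0
```

```bash
cat > go.py <<'E'
from fit import *
import sys
T=np.array([.6027,.3047,.1129]); a=axis(np.radians(40.25),np.radians(21.65))
def rel(k):
    o=monitor.get_obs(); p=o['eef_pos']; M=Ro.from_quat(o['ee_rot']).as_matrix()
    h=np.array([-a[1],a[0],0]); h/=np.linalg.norm(h)
    Mt=np.c_[np.cross(-h,-a),-h,-a]
    print(o['joints'].round(3),p.round(4),'shift',(M.T@(T+k*a-p)).round(4),'rot',Ro.from_matrix(M.T@Mt).as_rotvec(degrees=True).round(2))
rel(float(sys.argv[1]))
E
python3 go.py 0.09
```

```text
[ 0.354  0.866  0.505 -0.02   2.417  1.538] [0.6471 0.3178 0.3003] shift [ 0.0811 -0.0042  0.0875] rot [-0.06 -3.2  -0.06]
```

Emit:
{"name": "jog_arm", "arguments": {"slide": [[0.02,-0.001,0.02],[0.02,-0.001,0.02],[0.02,-0.001,0.02],[0.015,-0.001,0.02],[0,0,0],[0,0,0],[0,0,0]], "twist": [[0,0,0],[0,0,0],[0,0,0],[0,0,0],[0,0,0],[0,0,0],[0,0,0]]}}

```text
t: 11.73
eef_pos: [0.6568, 0.3272, 0.193]
ee_rot: [0.932, 0.178, -0.309, 0.059]
force: [-0.4, 0.5, 0.5]
grip_width: 0.94
grip_force: 0.0
```

```bash
python3 go.py 0.09
```

```text
[ 0.361  0.913  0.635 -0.013  2.233  1.549] [0.6568 0.3272 0.193 ] shift [0.0064 0.0009 0.0094] rot [-0.   -3.62 -0.01]
```

Emit:
{"name": "jog_arm", "arguments": {"slide": [[0.0064,0.0009,0.005],[0,0,0.0044],[0,0,0],[0,0,0]], "twist": [[0,-1.8,0],[0,-1.8,0],[0,0,0],[0,0,0]]}}

```text
t: 12.07
eef_pos: [0.6565, 0.3269, 0.1811]
ee_rot: [0.922, 0.177, -0.337, 0.065]
force: [1.5, -0.1, 0.5]
grip_width: 0.937
grip_force: 0.0
```

```bash
python3 go.py 0.02
```

```text
[ 0.361  0.957  0.601 -0.015  2.285  1.548] [0.6565 0.3269 0.1811] shift [-0.0004  0.0008  0.0696] rot [ 0.02 -0.06  0.03]
```

Emit:
{"name": "jog_arm", "arguments": {"slide": [[-0.0004,0.0008,0.01],[0,0,0.015],[0,0,0.015],[0,0,0.012],[0,0,0.01],[0,0,0.0076],[0,0,0],[0,0,0]], "twist": [[0,0,0],[0,0,0],[0,0,0],[0,0,0],[0,0,0],[0,0,0],[0,0,0],[0,0,0]]}}

```text
t: 12.73
eef_pos: [0.6146, 0.3097, 0.1284]
ee_rot: [0.922, 0.177, -0.337, 0.065]
force: [0.4, 0.6, 0.3]
grip_width: 0.936
grip_force: 0.0
```

```bash
python3 go.py 0.02
python3 - <<'E'
from fit import *
d=cam('wrist'); C=cloud(d); m=(np.linalg.norm(C[...,:2]-[.59,.3],axis=-1)<.05)&(C[...,2]>.085)&(C[...,2]<.14)&(d['range_z']>0)
o=monitor.get_obs(); L=(C-o['eef_pos'])@Ro.from_quat(o['ee_rot']).as_matrix(); m&=(abs(L[...,1])<.02)
q=L[m]; print(len(q),q[:,1].min(),q[:,1].max(),q[:,1].mean(),q[:,0].max(),q[:,2].min())
E
```

```text
[ 0.359  0.866  0.867 -0.015  2.109  1.549] [0.6146 0.3097 0.1284] shift [0.0002 0.0002 0.0001] rot [ 0.04 -0.06  0.04]
13114 -0.019973586660045946 0.019952762245241666 0.00038581091985560547 0.016879001933916435 -0.01757900737053868
```

Emit:
{"name": "jog_arm", "arguments": {"slide": [[0,0,0],[0,0,0],[0,0,0],[0,0,0],[0,0,0],[0,0,0],[0,0,0],[0,0,0],[0,0,0]], "twist": [[0,0,0],[0,0,0],[0,0,0],[0,0,0],[0,0,0],[0,0,0],[0,0,0],[0,0,0],[0,0,0]], "jaw": 0.012, "force": 50}}

```text
t: 13.53
eef_pos: [0.6144, 0.3096, 0.127]
ee_rot: [0.922, 0.177, -0.338, 0.065]
force: [4.5, 0.2, 4.2]
grip_width: 0.307
grip_force: 49.0
```

Emit:
{"name": "jog_arm", "arguments": {"slide": [[0,0,-0.005],[0,0,-0.01],[0,0,-0.012],[0,0,-0.012],[0,0,-0.012],[0,0,-0.012],[0,0,-0.012],[0,0,-0.01],[0,0,0],[0,0,0]], "twist": [[0,0,0],[0,0,0],[0,0,0],[0,0,0],[0,0,0],[0,0,0],[0,0,0],[0,0,0],[0,0,0],[0,0,0]]}}

```text
t: 14.37
eef_pos: [0.6655, 0.33, 0.1911]
ee_rot: [0.922, 0.177, -0.339, 0.065]
force: [-0.3, 0.6, -1.8]
grip_width: 0.3
grip_force: 49.1
```

```bash
python3 go.py 0.105
python3 - <<'E'
from fit import *
s=cam('side'); save(s,'s9')
cv2.imwrite('pics/s9c.png',cv2.resize(s['color'][180:360,100:340],(800,600),interpolation=cv2.INTER_CUBIC))
E
```

```text
[ 0.361  0.985  0.531 -0.016  2.33   1.546] [0.6655 0.33   0.1911] shift [-0.0012  0.0004 -0.0016] rot [0.04 0.08 0.05]
```

View pics/s9c.png

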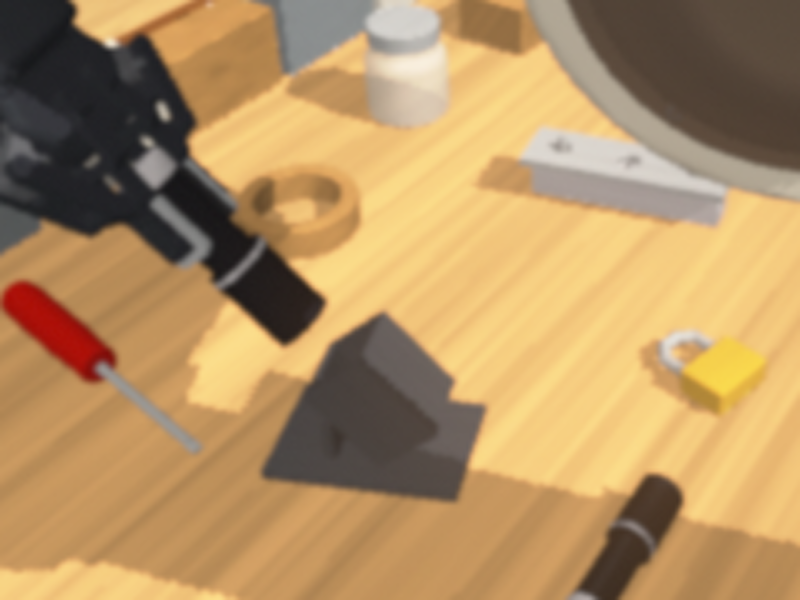

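The side crop shows the torch held, its lens end at (300,320), fully clear of the sleeve mouth at (380,320). The plate still lies on the jig at (630,170).

Emit:
{"name": "jog_arm", "arguments": {"slide": [[-0.013,0,-0.015],[-0.0178,0,-0.021],[-0.0178,0,-0.021],[-0.0178,0,-0.021],[-0.006,0,-0.008],[0,0,0],[0,0,0]], "twist": [[0,0,0],[0,0,0],[0,0,0],[0,0,0],[0,0,0],[0,0,0],[0,0,0]]}}

```text
t: 15.0
eef_pos: [0.6658, 0.3301, 0.3032]
ee_rot: [0.922, 0.177, -0.339, 0.065]
force: [-0.3, -0.5, -2.4]
grip_width: 0.304
grip_force: 49.2
```

Emit:
{"name": "jog_arm", "arguments": {"slide": [[0,0,0],[0,0,0],[0,0,0],[0,0,0],[0,0,0],[0,0,0],[0,0,0],[0,0,0],[0,0,0],[0,0,0]], "twist": [[0,3,0],[0,5,0],[0,5,0],[0,5,0],[0,5,0],[0,5,0],[0,5,0],[0,4,0],[0,3.3,0],[0,0,0]]}}

```text
t: 15.83
eef_pos: [0.6643, 0.3298, 0.303]
ee_rot: [0.982, 0.188, 0.0, -0.0]
force: [-0.1, 0.2, -1.7]
grip_width: 0.304
grip_force: 49.2
```

```bash
cat > tgt.py <<'E'
from fit import *
o=monitor.get_obs(); p=o['eef_pos']; M=Ro.from_quat(o['ee_rot']).as_matrix()
up=np.array([0,0,-1.]); c=np.cross(M[:,2],up); 
print(o['joints'].round(3),p.round(4),M[:,2].round(4),'rot',np.degrees(M.T@c).round(2),'shift',(M.T@(np.array([.5458,.0059,.276])-p)).round(4),'grip',o['grip_width'],o['grip_force'],o['joint_velocities'].round(3))
E
python3 tgt.py
```

```text
[0.357 0.511 0.968 0.    1.662 1.549] [0.6643 0.3298 0.303 ] [ 8.e-04  4.e-04 -1.e+00] rot [-0.01 -0.05 -0.  ] shift [-0.23    0.257   0.0268] grip 0.30420992190560847 49.17671978473663 [-0.002  0.058 -0.092 -0.003  0.144  0.001]
```

Emit:
{"name": "jog_arm", "arguments": {"slide": [[-0.01,0.011,0],[-0.02,0.022,0],[-0.025,0.028,0],[-0.025,0.028,0],[-0.025,0.028,0],[-0.025,0.028,0],[-0.025,0.028,0],[-0.025,0.028,0],[-0.02,0.022,0],[-0.015,0.017,0]], "twist": [[0,0,0],[0,0,0],[0,0,0],[0,0,0],[0,0,0],[0,0,0],[0,0,0],[0,0,0],[0,0,0],[0,0,0]]}}

```text
t: 16.67
eef_pos: [0.5533, 0.0255, 0.3027]
ee_rot: [0.982, 0.188, -0.002, -0.0]
force: [0.3, -0.7, -1.6]
grip_width: 0.303
grip_force: 49.3
```

Emit:
{"name": "jog_arm", "arguments": {"slide": [[-0.01,0.011,0.005],[-0.005,0.006,0.01],[0,0,0.008],[0,0,0.0038],[0,0,0],[0,0,0],[0,0,0]], "twist": [[0,0,0],[0,0,0],[0,0,0],[0,0,0],[0,0,0],[0,0,0],[0,0,0]]}}

```text
t: 17.25
eef_pos: [0.5474, 0.0071, 0.2774]
ee_rot: [0.982, 0.189, -0.0, -0.0]
force: [0.2, 0.4, -1.3]
grip_width: 0.303
grip_force: 49.3
```

```bash
python3 tgt.py
python3 - <<'E'
from h import *
o=monitor.get_obs(); p=o['eef_pos']
C=[]
for n in ['scene','side']:
    d=cam(n); save(d,n+'9'); X=cloud(d)
    m=(np.linalg.norm(X[...,:2]-p[:2],axis=-1)<.03)&(X[...,2]>.1)&(X[...,2]<.175)&(d['range_z']>0); q=X[m]
    print(n,m.sum(),'z min',np.percentile(q[:,2],[0,1,3]).round(4))
    for lo in (.14,.155): s=q[(q[:,2]>lo)&(q[:,2]<lo+.015)]; print('   ',len(s),s.mean(0).round(4))
u,v=(proj(load('scene9'),[.546,.006,.12])).astype(int); a=load('scene9')['color'][v-75:v+75,u-50:u+50]
u,v=(proj(load('side9'),[.546,.006,.12])).astype(int); b=load('side9')['color'][v-75:v+75,u-50:u+50]
cv2.imwrite('pics/f.png',cv2.resize(np.hstack([a,b]),(800,600),interpolation=cv2.INTER_CUBIC))
E
```

```text
[-0.128  0.104  1.543 -0.     1.495  1.063] [0.5474 0.0071 0.2774] [-5.e-04 -0.e+00 -1.e+00] rot [-0.01  0.03  0.  ] shift [-0.0019  0.0005  0.0014] grip 0.30301243491435687 49.32378709316254 [-0.005 -0.005  0.001 -0.     0.003 -0.001]
scene 178 z min [0.1369 0.1397 0.1405]
    71 [0.5605 0.0008 0.1474]
    82 [0.5608 0.0017 0.1628]
side 227 z min [0.1365 0.1375 0.1392]
    87 [0.5442 0.0204 0.1475]
    95 [0.5439 0.0207 0.1625]
```

View pics/f.png

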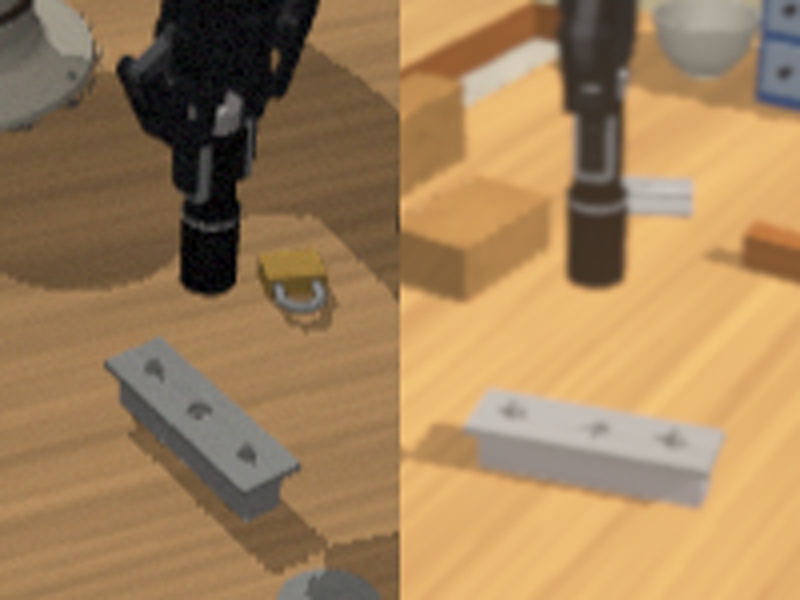

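The final crop shows the torch upright with its lens at (208,285) in the scene half and (596,280) in the side half. The plate sits flush, with pins through both end holes.

Emit:
{"name": "jog_arm", "arguments": {"slide": [[-0.0019,0.0005,0.001],[0,0,0],[0,0,0],[0,0,0],[0,0,0],[0,0,0],[0,0,0],[0,0,0]], "twist": [[0,0,0],[0,0,0],[0,0,0],[0,0,0],[0,0,0],[0,0,0],[0,0,0],[0,0,0]]}}

```text
t: 18.02
eef_pos: [0.5456, 0.0051, 0.2764]
ee_rot: [0.982, 0.188, -0.0, 0.0]
force: [0.6, -0.2, -1.9]
grip_width: 0.302
grip_force: 49.3
```

```bash
python3 tgt.py
python3 - <<'E'
from fit import *
p=monitor.get_obs()['eef_pos']
def res(x,q):
    a=np.array([x[2],x[3],1]); a/=np.linalg.norm(a); v=q-[x[0],x[1],.16]; return np.linalg.norm(v-(v@a)[:,None]*a,axis=1)-.017
for n in ['scene','side']:
    q=[]
    for i in range(3):
        d=cam(n); X=cloud(d); m=(np.linalg.norm(X[...,:2]-p[:2],axis=-1)<.03)&(X[...,2]>.139)&(X[...,2]<.183)&(d['range_z']>0); q.append(X[m])
    q=np.vstack(q); r=least_squares(res,[p[0],p[1],0,0],args=(q,),loss='soft_l1',f_scale=.001); print(n,len(q),r.x[:2].round(4),np.degrees(r.x[2:]).round(2),'zmin',np.percentile(q[:,2],1))
E
```

```text
[-0.132  0.1    1.549 -0.     1.492  1.06 ] [0.5456 0.0051 0.2764] [-3.e-04 -2.e-04 -1.e+00] rot [0.   0.02 0.  ] shift [ 0.0005 -0.0007  0.0004] grip 0.30242360731195383 49.32384788990021 [-0.001 -0.    -0.     0.001 -0.     0.   ]
scene 668 [0.5467 0.0053] [-0.38  0.2 ] zmin 0.1395665962442027
side 833 [0.5485 0.0068] [-0.45  0.01] zmin 0.13934818645029046
```

Tilt is under 0.5°, the torch is centred, and the lens is about 10 cm above the plate. Handing in.

```bash
python3 -c "
from cell import sign_off; print(sign_off())"
```

```text
the job is handed in; nothing more can be done
None
```

The job is handed in at about 18 s of the 54 s allowed: the backplate lies flush on both jig pins, and the torch is held upright and steady, lens down about 10 cm above the plate's middle.

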